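# Slide tray into the locating frame under the boom microscope

### The job

Clear the brown staining jar out of the way, leaving it standing upright on the open bench outside the frame, then slide the aluminium slide tray along the bench, cut corners first, under the microscope and over the steel sill of the black locating frame until it drops in and lies flat and square inside. Keep the tray level for the sake of its slides, do not run it into the jar, do not bump the microscope, and leave everything else where it stands.

Things in the scene. Friction and masses are not known exactly. Their poses are not given: they have to be found in the camera images.
- tray: Aluminium tray, 160 (x) by 110 (y) by 15 mm high, 0.2 to 0.4 kg, flat on the bench, four glass slides across its top. Origin: centre of its underside; z up. The +x end leads: its two corners are cut off at 45 degrees (15 mm); the -x end is square. Too wide and flat to grasp: push it low on the square end. Dry friction on the bench; smooth in the frame.
- frame: Black locating frame fixed round a white light panel. Origin: centre of the pocket, at bench level; z up; the tray goes in along +x, mouth at -x. Pocket 113 mm wide (y), 166 mm long (x from -83 to +83), floor = the bench. Side bars 10 mm high, 18 mm thick. Stop bar at x = +83, 10 mm high, with 45-degree blocks in the two far corners to match the tray's cut corners.
- sill (a point): Middle of the steel sill across the mouth, on its top, 4 mm above the bench. In the frame's axes the sill runs from x = -93 to -83 mm, with a ramp up to it from bench level at x = -105. The tray rides up the ramp and over the sill; its rear end drops off the sill when the tray's origin is within 3 mm of the frame's origin.
- mouth (a point): Bench-level point midway between the tips of the frame's two lead-ins, 130 mm from the pocket's centre along the frame's -x. The side bars reach from x = +102 to -103 mm; from there the 10 mm high lead-ins flare outward at 30 degrees to tips 148 mm apart inside, 163 mm outside.
- jar: Brown glass staining jar with white cap, standing upright in front of the frame's mouth; 54 mm across, 80 mm high, about 0.2 kg. Origin: centre of its underside.
- dishes: Stack of two clear Petri dishes, 92 mm across, 32 mm high, bystander. Origin: centre of its underside.
- slidebox: Closed blue slide box, 152 (x) by 87 (y) by 36 mm high, bystander. Origin: centre of its underside.
- flask: Conical flask with white stopper, 64 mm across its foot, 110 mm high, bystander. Origin: centre of its underside.
- rack: Green tube rack with stoppered tubes, 75 (x) by 190 (y) by 102 mm high, bystander. Origin: centre of its underside.
- dropper: Small brown bottle with black cap, 34 mm across, 72 mm high, bystander. Origin: centre of its underside.
- stain: White bottle with red cap, 60 mm across, 130 mm high, bystander. Origin: centre of its underside.
- scope: Boom microscope, fixed. Origin: the bench point below its lens, in the far half of the pocket; x as the frame's x. Over it, from 134 mm up, a ring light 72 mm across, then a lens barrel 52 mm across, a white ring 68 mm across and a camera up to 393 mm. Focus block and boom (height 340 mm) run from there along +x, away from the mouth, to a column and base 355 mm away.

How it is judged:
By the outcome, as a careful person would: the job done as asked, in the order asked, and still so for the second after the job is handed in, with the robot touching nothing.
It also fails if it takes over 72 s, if anything falls off the work surface, if the arm or the gripper's body presses on something with over 40 N, if the wrist force passes 120 N, or if a joint passes its speed limit or range.

### The arm

A 6-joint arm with a two-finger parallel gripper is mounted at the origin on the work surface. World frame = base frame: x ahead of the robot, y to its left, z up, the work surface at z = 0. Lengths are in m, angles in rad, forces in N, time in s.
With the tool pointing down it reaches from about 0.3 to 0.85 m from the base axis. Payload 4.2 kg.
Tool frame: the origin (TCP) lies midway between the tips of the shut fingers; the grasp point (between the pads) lies env.grasp_offset behind it (env.grasp_offset is the distance from the TCP to the grasp point, in m); z points along the fingers, y is the direction in which the jaws open and shut (so a half turn about z gives the same grasp; the last joint's range is limited). The gripper opens to 91 mm and grips with 3 to 60 N. Pads are 32 mm wide; open, the fingers measure 118 mm over their backs; the gripper's body (76 mm by 178 mm) begins 60 mm behind the grasp point.
Start: joints at [1.155, 0.32, 1.565, -0, 1.257, -0.02], TCP at [0.222, 0.531, 0.214] pointing down, gripper open.
Joint ranges: [-3.11, 3.11], [-0.84, 2.01], [0.21, 2.61], [-1.34, 4.49], [0.05, 2.63], [-2.56, 2.56]. Speed limits (rad/s): [2.57, 2.57, 3.14, 3.14, 3.14, 3.14].

### API

Orientations are given as a unit quaternion [w, x, y, z].
In Python, from station import env gives the robot as it stands. The module is installed in compiled form; this text tells all that it offers.
- The arm moves only by the shell command python3 -m creep 'ROWS' [FORCE]. ROWS is JSON, a list of rows, each a list of 3 entries, a list of its own where there are three numbers: the closure in counts, from 0 (fully open) to 255 (shut), then the shift along the tool's x, y, z in mm, then the turn about the tool's z in degrees. A call has exactly 8 rows; each row shifts and turns the pose as measured when the row begins, along the tool's axes as they then stand; what a row does not reach is not made up. A row lasts 1/8 s, in which the tool goes at most 62.5 mm and 10.7 degrees, less where a joint would pass 70% of its speed; a pose out of reach is approached as far as the arm can. A call with a gripper value outside its range is refused whole. The fingers move at their own pace and stop on an object; FORCE is the grip in N (left out, the last holds). Time passes only in rows, so rows that do not move let the fingers close, or fill a call up. It gives the time, the measured TCP pose, the force and the opening at its end, in the units of the state.
- env.sense(): the state, without advancing time (a new reading comes with each control period).
- env.capture(name): name is "scene" or "side" or "wrist"; returns the picture (400x640x3 uint8, red, green, blue); there is no depth.
- env.get_calibration(name): a dict with "fx", "fy", "cx", "cy" (pixels), "cam_to_world" (4x4, takes a point from camera to world coordinates). Camera axes: x right, y down, z forward; pixel columns grow to the right and rows downward; lengths in m; the calibration is good to about 2 mm. A picture is of the moment at which its call begins: read the wrist's pose just before it. get_calibration takes no time and is no camera call; for the wrist camera it gives the pose at the moment of the call.
- env.close_job(): hands the job in, once; it reports no verdict.
Trained networks look in the newest picture that a camera, given by its name, has taken for a name from the list of things; names that differ only in an ending like _2 or _b are one class to them, and where a whole thing is asked for, a point or a joint stands for the part that bears it (a point fixed in the world has none). Each returns a list of dicts, best first, with "conf" (0 to 1); they miss things now and then, are a little off and sometimes report something else, mostly with a low value. They report only what shows in the picture. A call takes as long as a camera call.
- env.search_frame(camera, query): "pixel" ([column, row] in pixels, amid what is visible of it).
- env.landmark_of(camera, query): "pixel" ([column, row] in pixels: a listed point, or the origin of a listed thing).
The state is a dict: "t": time; "joint_positions": joint angles; "qd": joint speeds; "joint_efforts": joint torques, N m; "position": TCP position; "tcp_rot": TCP orientation; "wrist_force": force on the tool from outside, world axes, zero at the start; "ft_torque": the same for the moment, N m; "width": opening from 0.0 (shut) to 1.0 (fully open).
Only numpy, scipy, OpenCV 4.12 (cv2) and the standard library are available. Lean on these libraries where they do the work, as an engineer would, in place of code of your own. Each camera call takes 0.05 s, during which the arm holds its last target. There are 200 camera calls.

## Working session

There is one attempt and no reset: what is moved stays moved. The work goes in short steps, Python scripts to look and compute and a shell command to move; the robot and the scene stay as the last step left them, time stands still between calls to the robot, and variables do not carry over. Pictures are saved under pics/ and viewed, about 8 in all and at most 12, crops included, and the job is handed in when it is done.

```bash
mkdir -p pics; cat > h.py <<'E'
import numpy as np, cv2
from station import env
from scipy.spatial.transform import Rotation as R
def ray(cam,px,z=0.0):
    c=env.get_calibration(cam);T=np.array(c["cam_to_world"])
    d=T[:3,:3]@np.array([(px[0]-c["cx"])/c["fx"],(px[1]-c["cy"])/c["fy"],1]);o=T[:3,3]
    return o+d*(z-o[2])/d[2]
def proj(cam,p):
    c=env.get_calibration(cam);T=np.linalg.inv(np.array(c["cam_to_world"]))
    q=T[:3,:3]@np.array(p)+T[:3,3];return [c["fx"]*q[0]/q[2]+c["cx"],c["fy"]*q[1]/q[2]+c["cy"]]
def snap(cam,name):
    im=env.capture(cam);cv2.imwrite(f"pics/{name}.png",im[:,:,::-1]);return im
def st():
    s=env.sense();M=R.from_quat(np.roll(s["tcp_rot"],-1)).as_matrix()
    print("t",round(s["t"],2),"p",np.round(s["position"],4),"F",np.round(s["wrist_force"],1),"w",round(s["width"],3),"\nR",np.round(M,3).tolist());return s,M
E
python3 - <<'E'
from h import *
st();print(env.grasp_offset)
for cam in("scene","side"):
    im=snap(cam,cam+"0")
    print(cam,np.round(np.array(env.get_calibration(cam)["cam_to_world"])[:3,3],3))
    for q,z in(("tray",0),("frame",0),("sill",.004),("mouth",0),("jar",0),("scope",0),("dishes",0),("slidebox",0),("flask",0),("rack",0),("dropper",0),("stain",0)):
        r=env.landmark_of(cam,q)
        for a in r[:2]: print(q,round(a["conf"],2),np.round(a["pixel"]),np.round(ray(cam,a["pixel"],z)[:2],3))
E
```

```text
t 0.0 p [0.2215 0.5301 0.2131] F [-0.  -0.5 -0.5] w 0.997 
R [[-0.923, 0.386, -0.001], [0.386, 0.923, -0.002], [0.0, -0.002, -1.0]]
0.0188
scene [1.445 0.797 0.786]
tray 0.61 [358. 236.] [0.568 0.217]
frame 0.73 [256. 189.] [ 0.57  -0.232]
sill 0.87 [278. 195.] [ 0.553 -0.139]
mouth 0.63 [282. 199.] [ 0.558 -0.114]
jar 0.71 [295. 201.] [ 0.54  -0.071]
dishes 0.78 [325. 186.] [ 0.399 -0.053]
slidebox 0.7 [261. 226.] [ 0.717 -0.054]
slidebox 0.49 [283. 198.] [ 0.552 -0.117]
flask 0.89 [283. 260.] [0.792 0.115]
dropper 0.47 [347. 192.] [0.381 0.034]
stain 0.71 [462. 229.] [0.333 0.447]
side [ 0.376 -0.812  0.782]
tray 0.83 [337. 163.] [0.563 0.211]
frame 0.97 [370. 282.] [ 0.555 -0.248]
sill 0.77 [361. 251.] [ 0.557 -0.157]
sill 0.2 [367. 281.] [ 0.549 -0.248]
mouth 0.8 [352. 240.] [ 0.543 -0.114]
jar 0.57 [357. 226.] [ 0.564 -0.068]
dishes 0.94 [294. 228.] [ 0.4   -0.046]
slidebox 0.54 [408. 216.] [ 0.706 -0.057]
flask 0.8 [412. 175.] [0.773 0.109]
rack 0.71 [287. 350.] [ 0.353 -0.383]
dropper 0.52 [289. 201.] [0.399 0.061]
stain 0.56 [257. 129.] [0.321 0.454]
```

```bash
python3 - <<'E'
import cv2
a=cv2.imread("pics/scene0.png");b=cv2.imread("pics/side0.png")
cv2.imwrite("pics/crop0.png",cv2.resize(cv2.vconcat([a[100:300,190:510],b[110:310,200:520]]),(800,1000))[:, :] if 0 else cv2.resize(cv2.vconcat([a[120:300,200:500],b[100:320,200:500]]),(450*300//300*1,600)))
E
```

```text
(no output)
```

View pics/side0.png

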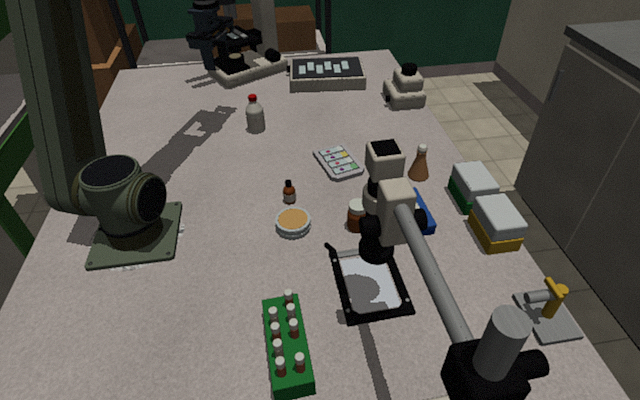

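View pics/scene0.png

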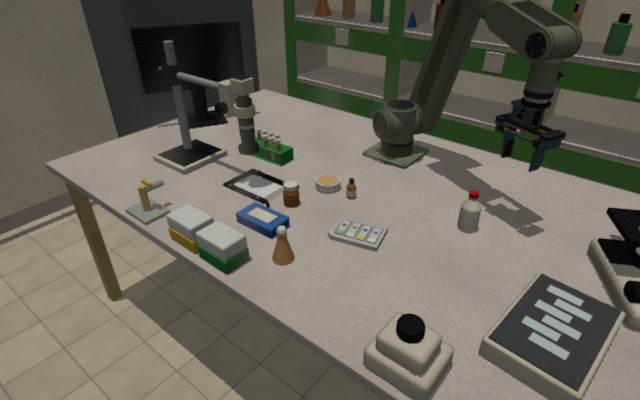

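The frame's +x runs roughly along world −y. The jar (side px 357,215) stands in front of the mouth, and the tray (338,163) is further off in +y. I'll move towards the jar, turning so the jaws lie along world x.

```bash
python3 -m creep '[[0,[-42,-27,-12],8.4],[0,[-45,-21,-12],8.4],[0,[-48,-14,-12],8.4],[0,[-50,-6,-12],8.4],[0,[-50,1,-12],8.4],[0,[-49,8,-12],8.4],[0,[-48,15,-12],8.4],[0,[-45,22,-12],8.4]]' 20
python3 - <<'E'
from h import *
st()
for p in((.56,-.07,0),(.56,.2,0),(.56,-.24,0)):print(np.round(proj("wrist",p)))
c=env.get_calibration("wrist");print(np.round(c["cam_to_world"],3),c["fx"])
E
```

```text
t: 2.3
position: [0.4486, 0.1906, 0.3123]
tcp_rot: [0.001, 0.717, 0.697, 0.001]
wrist_force: [1.3, 0.8, 0.9]
width: 0.995
t 2.3 p [0.4486 0.1906 0.3123] F [1.3 0.8 0.9] w 0.995 
R [[0.029, 1.0, 0.002], [1.0, -0.029, 0.0], [0.0, 0.002, -1.0]]
[388. 309.]
[393. 152.]
[386. 388.]
[[ 1.    -0.029 -0.007  0.451]
 [-0.03  -0.962 -0.273  0.267]
 [ 0.001  0.273 -0.962  0.483]
 [ 0.     0.     0.     1.   ]] 322.9845070617139
```

```bash
python3 - <<'E'
from h import *
snap("wrist","w1");r=env.landmark_of("wrist","tray");print([(a["conf"],np.round(ray("wrist",a["pixel"]),4)) for a in r[:2]])
E
python3 -m creep '[[0,[-38,18,0],-1.7],[0,[-42,19,0],0],[0,[-42,19,0],0],[0,[-42,19,0],0],[0,[-38,16,0],0],[0,[-25,15,0],0],[0,[0,0,0],0],[0,[0,0,0],0]]'
python3 - <<'E'
from h import *
st();im=snap("wrist","w2")
for q,z in(("frame",0),("sill",.004),("mouth",0),("jar",0),("scope",0),("dishes",0),("slidebox",0)):
  for a in env.landmark_of("wrist",q)[:2]: print(q,round(a["conf"],2),np.round(a["pixel"]),np.round(ray("wrist",a["pixel"],z)[:2],4))
a=cv2.imread("pics/w1.png")
cv2.imwrite("pics/w12.png",cv2.resize(cv2.vconcat([a[60:360,160:640],im[100:400,80:560,::-1]]),(480,600)))
E
```

```text
[(0.85, array([0.5686, 0.2024, 0.    ]))]
t: 3.4
position: [0.5574, -0.039, 0.3113]
tcp_rot: [-0.001, 0.703, 0.711, 0.003]
wrist_force: [-0.0, 0.1, 0.2]
width: 0.999
t 3.4 p [ 0.5574 -0.039   0.3113] F [-0.   0.1  0.2] w 0.999 
R [[-0.011, 1.0, 0.002], [1.0, 0.011, 0.005], [0.005, 0.002, -1.0]]
sill 0.65 [317. 240.] [ 0.5553 -0.1654]
jar 0.75 [325. 180.] [ 0.5671 -0.0685]
dishes 0.89 [214. 163.] [ 0.3995 -0.0438]
slidebox 0.63 [419. 179.] [ 0.7106 -0.0658]
```

View pics/w12.png

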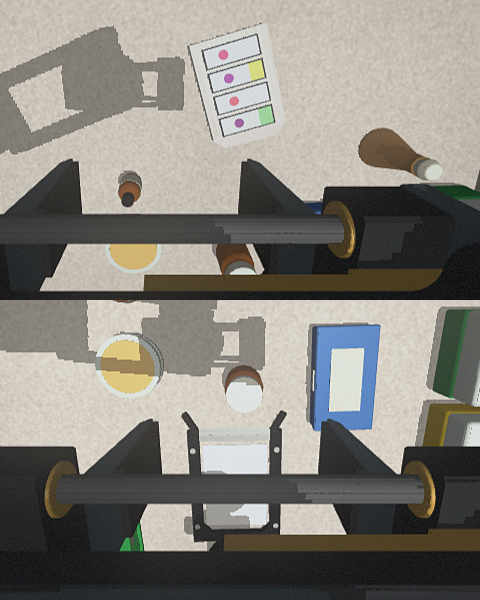

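Wrist view: the jar cap is at about px (324,194). The frame mouth's tips are at about (265,213) and (362,213), and the frame is nearly aligned with −y. The tray is yawed by about 15°. Next, a zoom for exact edges.

```bash
python3 - <<'E'
from h import *
a=cv2.imread("pics/w1.png");b=cv2.imread("pics/w2.png")
x=cv2.resize(a[70:220,340:450],None,fx=3.5,fy=3.5,interpolation=2);y=cv2.resize(b[160:345,255:375],None,fx=3.2,fy=3.2,interpolation=2)
h=max(x.shape[0],y.shape[0]);x=cv2.copyMakeBorder(x,0,h-x.shape[0],0,0,0);y=cv2.copyMakeBorder(y,0,h-y.shape[0],0,0,0)
cv2.imwrite("pics/z.png",cv2.hconcat([x,y]));print(x.shape,y.shape)
print(ray("wrist",(324,194),.08))
E
```

```text
(592, 385, 3) (592, 384, 3)
[ 0.56448669 -0.06961514  0.08      ]
```

View pics/z.png

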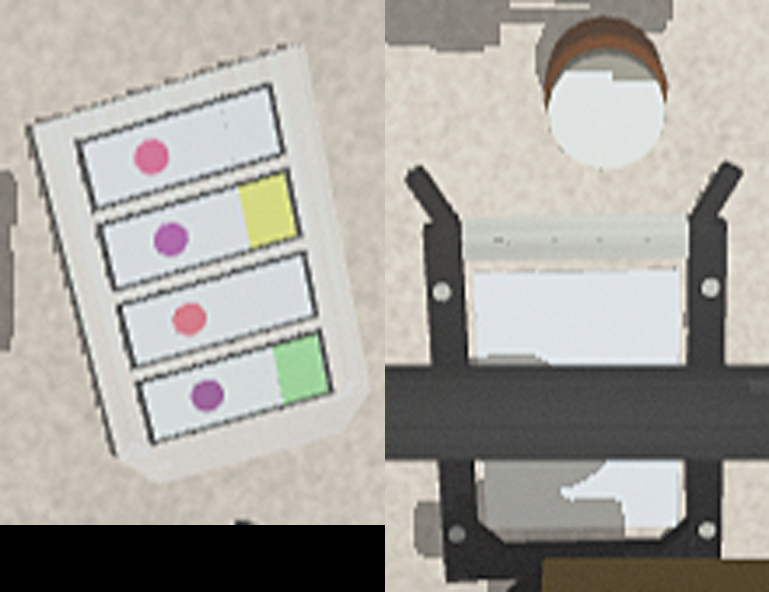

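Tray square end corners are at px (349,105) and (427,83). The frame's screws and inner bar edges are clear in the zoom, and the frame is unobstructed apart from the jar.

```bash
cat >> h.py <<'E'
def rayT(T,px,z,c):
    T=np.array(T);d=T[:3,:3]@np.array([(px[0]-c["cx"])/c["fx"],(px[1]-c["cy"])/c["fy"],1]);o=T[:3,3];return (o+d*(z-o[2])/d[2])[:2]
E
python3 - <<'E'
from h import *
c=env.get_calibration("wrist")
T1=[[ 1.,-0.029,-0.007,0.451],[-0.03,-0.962,-0.273,0.267],[0.001,0.273,-0.962,0.483],[0,0,0,1]]
t=lambda u,v:rayT(T1,(u/3.5+340,v/3.5+70),.015,c)
A,B,C,D=t(33,122),t(303,45),t(115,452),t(367,388)
print("tray",[np.round(p,4) for p in(A,B,C,D)],np.linalg.norm(A-B),"ends cut ctr",(t(160,481)+t(335,433))/2)
mid=(A+B)/2; 
for d in((C-A),(D-B)):print("ang",np.degrees(np.arctan2(d[1],d[0])))
d=B-A;print("ang",np.degrees(np.arctan2(-d[0],d[1]))%180)
print("endmid",mid)
f=lambda u,v,z=.01:ray("wrist",((u-385)/3.2+255,v/3.2+160),z)[:2]
S=[f(442,291),f(711,288),f(457,534),f(707,530)];print("screws",np.round(S,4))
m1=(S[0]+S[1])/2;m2=(S[2]+S[3])/2;d=m2-m1;print("axis",np.degrees(np.arctan2(d[1],d[0])),m1,m2)
for a in((463,222),(688,222),(478,525),(684,525),(432,167),(722,163)):print(a,np.round(f(*a),4))
print("sill edges",f(575,258,.004),f(575,217,0), "stop top",f(590,541,.01))
E
```

```text
tray [array([0.4932, 0.2691]), array([0.5988, 0.2948]), array([0.5279, 0.1315]), array([0.6343, 0.1565])] 0.10869886932915598 ends cut ctr [0.58481391 0.12751705]
ang -75.84888277732398
ang -75.62253521395156
ang 103.69481694616546
endmid [0.54600083 0.28195915]
screws [[ 0.4856 -0.1825]
 [ 0.6194 -0.1797]
 [ 0.4895 -0.3236]
 [ 0.623  -0.32  ]]
axis -88.47413232516475 [ 0.55250721 -0.18107156] [ 0.55625623 -0.32181238]
(463, 222) [ 0.4969 -0.1458]
(688, 222) [ 0.6067 -0.1448]
(478, 525) [ 0.5008 -0.3179]
(684, 525) [ 0.6106 -0.317 ]
(432, 167) [ 0.4827 -0.1177]
(722, 163) [ 0.622  -0.1144]
sill edges [ 0.55160967 -0.16674206] [ 0.55144691 -0.14645501] stop top [ 0.56059903 -0.32740295]
```

```bash
python3 -m creep '[[0,[-11,2,50],0],[0,[-11,2,60],0],[0,[-10,2,60],0],[0,[0,1,55],0],[0,[0,0,45],0],[0,[0,0,14],0],[255,[0,0,0],0],[255,[0,0,0],0]]' 15; python3 -c "from h import *;st()"
```

```text
t: 4.8
position: [0.5726, -0.0709, 0.0258]
tcp_rot: [0.005, 0.703, 0.711, 0.007]
wrist_force: [0.7, 0.2, 0.5]
width: 0.816
t 4.8 p [ 0.5726 -0.0709  0.0258] F [0.7 0.2 0.5] w 0.816 
R [[-0.012, 1.0, 0.018], [1.0, 0.012, 0.003], [0.003, 0.018, -1.0]]
```

```bash
python3 -m creep '[[255,[0,-6,0],0],[255,[0,0,0],0],[255,[0,0,0],0],[255,[0,0,0],0],[255,[0,0,0],0],[255,[0,0,0],0],[255,[0,0,-20],0],[255,[0,0,-40],0]]' 15; python3 -c "from h import *;st()"
```

```text
t: 5.8
position: [0.564, -0.0709, 0.0869]
tcp_rot: [0.004, 0.703, 0.711, 0.007]
wrist_force: [0.4, 0.1, -1.6]
width: 0.588
t 5.8 p [ 0.564  -0.0709  0.0869] F [ 0.4  0.1 -1.6] w 0.588 
R [[-0.012, 1.0, 0.015], [1.0, 0.012, 0.003], [0.003, 0.015, -1.0]]
```

```bash
python3 -m creep '[[255,[15,-10,-25],0],[255,[35,-24,-10],0],[255,[38,-28,0],0],[255,[38,-28,0],0],[255,[38,-28,0],0],[255,[38,-28,0],0],[255,[38,-28,0],0],[255,[28,-20,0],0]]'; python3 -c "from h import *;st()"
```

```text
t: 6.8
position: [0.3655, 0.2006, 0.1226]
tcp_rot: [0.008, 0.705, 0.709, 0.011]
wrist_force: [0.3, -0.0, -1.3]
width: 0.585
t 6.8 p [0.3655 0.2006 0.1226] F [ 0.3 -0.  -1.3] w 0.585 
R [[-0.006, 1.0, 0.026], [1.0, 0.006, 0.004], [0.004, 0.026, -1.0]]
```

```bash
python3 -m creep '[[255,[0,0,30],0],[255,[0,0,30],0],[255,[0,0,20],0],[255,[0,0,10],0],[255,[0,0,4],0],[255,[0,0,2],0],[255,[0,0,0],0],[255,[0,0,0],0]]'; python3 -c "from h import *;st()"
```

```text
t: 7.8
position: [0.3687, 0.2049, 0.0289]
tcp_rot: [0.008, 0.703, 0.711, 0.014]
wrist_force: [-0.1, -0.8, -1.3]
width: 0.586
t 7.8 p [0.3687 0.2049 0.0289] F [-0.1 -0.8 -1.3] w 0.586 
R [[-0.01, 0.999, 0.032], [1.0, 0.01, 0.009], [0.008, 0.032, -0.999]]
```

```bash
python3 -m creep '[[255,[0,0,2],0],[255,[0,0,1],0],[200,[0,0,0],0],[120,[0,0,0],0],[0,[0,0,0],0],[0,[0,0,0],0],[0,[0,0,0],0],[0,[0,0,0],0]]'; python3 -c "from h import *;st()"
```

```text
t: 8.8
position: [0.3697, 0.2053, 0.0273]
tcp_rot: [0.009, 0.704, 0.71, 0.015]
wrist_force: [0.3, -0.5, -0.2]
width: 0.983
t 8.8 p [0.3697 0.2053 0.0273] F [ 0.3 -0.5 -0.2] w 0.983 
R [[-0.01, 0.999, 0.034], [1.0, 0.01, 0.01], [0.009, 0.034, -0.999]]
```

```bash
python3 -m creep '[[0,[0,0,-30],0],[0,[0,0,-45],0],[0,[0,0,-40],0],[87,[30,35,0],-4],[87,[34,40,0],-4],[87,[34,40,0],-5],[87,[34,35,0],0],[87,[5,15,0],0]]' 15; python3 - <<'E'
from h import *
st();im=snap("wrist","w3");cv2.imwrite("pics/side3.png",env.capture("side")[60:260,180:480,::-1])
b=cv2.imread("pics/side3.png");cv2.imwrite("pics/v3.png",cv2.vconcat([cv2.resize(im[60:400,100:560,::-1],(460,340)),cv2.resize(b,(390,260))[:, :].copy() if 0 else cv2.resize(b,(460,260))]))
E
```

```text
t: 9.8
position: [0.5139, 0.3649, 0.1524]
tcp_rot: [0.011, 0.616, 0.788, 0.014]
wrist_force: [0.0, -0.5, -0.2]
width: 0.656
t 9.8 p [0.5139 0.3649 0.1524] F [ 0.  -0.5 -0.2] w 0.656 
R [[-0.241, 0.97, 0.034], [0.971, 0.241, 0.01], [0.001, 0.036, -0.999]]
```

View pics/v3.png

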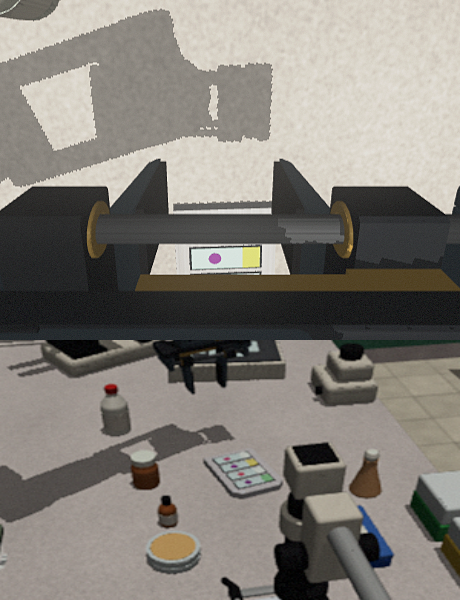

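The jar stands upright in the open at (0.37, 0.205), and the tray's square end is centred and square between the fingers. I'll descend behind the tray.

```bash
python3 -m creep '[[87,[-15,2,30],0],[87,[-15,2,40],0],[87,[-15,2,35],0],[87,[0,0,20],0],[87,[0,0,10],0],[87,[0,0,5],0],[87,[0,0,2],0],[87,[0,0,0],0]]'; python3 -c "from h import *;st()"
```

```text
t: 10.9
position: [0.5321, 0.3183, 0.0091]
tcp_rot: [0.011, 0.617, 0.787, 0.014]
wrist_force: [0.4, -0.4, 0.3]
width: 0.663
t 10.9 p [0.5321 0.3183 0.0091] F [ 0.4 -0.4  0.3] w 0.663 
R [[-0.239, 0.97, 0.034], [0.971, 0.239, 0.009], [0.001, 0.035, -0.999]]
```

```bash
python3 -m creep '[[87,[-9,2,0],0],[87,[-8,2,0],0],[87,[-6,0,0],0],[87,[-6,0,0],0],[87,[-10,5,0],2.9],[87,[-10,5,0],2.9],[87,[-10,5,0],2.9],[87,[-10,5,0],2.9]]'; python3 - <<'E'
from h import *
st();im=snap("wrist","w4");r=env.landmark_of("wrist","tray");print([(a["conf"],ray("wrist",a["pixel"])) for a in r[:1]])
env.capture("side");r=env.landmark_of("side","tray");print([(a["conf"],ray("side",a["pixel"])) for a in r[:1]])
E
```

```text
t: 11.9
position: [0.5724, 0.2516, 0.0113]
tcp_rot: [0.009, 0.698, 0.716, 0.017]
wrist_force: [-0.5, 0.6, 0.3]
width: 0.663
t 11.9 p [0.5724 0.2516 0.0113] F [-0.5  0.6  0.3] w 0.663 
R [[-0.026, 0.999, 0.037], [1.0, 0.025, 0.011], [0.01, 0.037, -0.999]]
[]
[(0.82, array([0.56235629, 0.13944576, 0.        ]))]
```

```bash
python3 - <<'E'
from h import *
b=env.capture("side");x=cv2.resize(b[110:230,280:400,::-1],(480,480),interpolation=2)
w=cv2.imread("pics/w4.png")[180:400,210:430]
cv2.imwrite("pics/v4.png",cv2.hconcat([x[:440],cv2.resize(w,(320,440))[:440] if 0 else cv2.resize(w,(320,440))]))
E
```

```text
(no output)
```

View pics/v4.png

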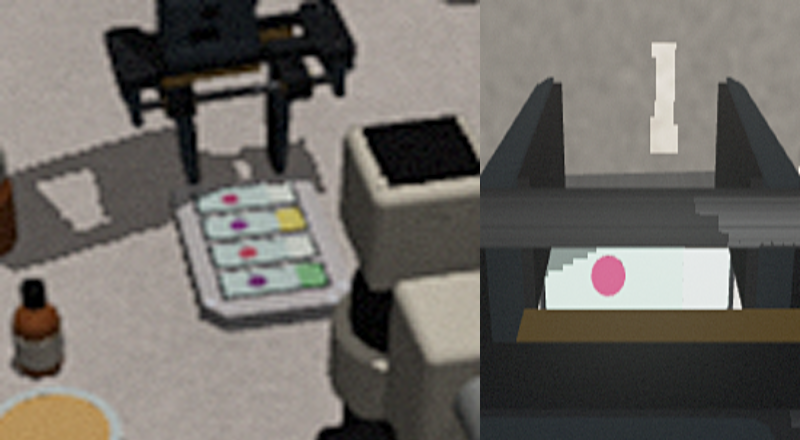

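```bash
python3 - <<'E'
from h import *
f=lambda u,v,z=.015:ray("side",(u/4+280,v/4+110),z)[:2]
for n,a in dict(RL=(180,207),FLs=(200,303),FLe=(218,318),FRe=(338,302),FRs=(351,275)).items():print(n,np.round(f(*a),4))
a,b=f(218,318),f(338,302);d=b-a;print(np.degrees(np.arctan2(d[1],d[0])));d=f(200,303)-f(180,207);print(np.degrees(np.arctan2(d[1],d[0])))
print("finger tips",f(192,182,.01),f(280,172,.012))
E
```

```text
RL [0.5229 0.2028]
FLs [0.5192 0.0873]
FLe [0.5291 0.0688]
FRe [0.6166 0.0711]
FRs [0.6329 0.0993]
1.5270372574708606
-91.8224583111423
finger tips [0.53823919 0.24012499] [0.60851086 0.23836428]
```

Contact is good and the tray is square to the frame axis, about 31 mm too far in +x. Now an S-curve push.

```bash
python3 -m creep '[[87,[-10,5,1],2.9],[87,[-10,5,1],2.9],[87,[-10,5,1],2.9],[87,[-10,5,0.5],2.9],[87,[-10,5,0.2],2.9],[87,[-10,5,0.2],2.9],[87,[-10,5,0.2],2.9],[87,[-10,5,0.2],2.5]]'; python3 - <<'E'
from h import *
s,M=st();p=s["position"][:2]-.096*M[:2,0];print("tray pred",p,"offset",p[0]-(.5543-.0266*(p[1]+.248)))
E
```

```text
t: 13.15
position: [0.601, 0.1634, 0.0075]
tcp_rot: [0.006, 0.832, 0.554, 0.02]
wrist_force: [0.2, 1.4, -0.4]
width: 0.657
t 13.15 p [0.601  0.1634 0.0075] F [ 0.2  1.4 -0.4] w 0.657 
R [[0.384, 0.922, 0.039], [0.923, -0.385, 0.013], [0.027, 0.031, -0.999]]
tray pred [0.5641178  0.07478736] offset 0.01840394502260234
```

```bash
python3 -m creep '[[87,[-10,-4.5,-0.5],-2.7],[87,[-10,-4.5,-0.5],-2.7],[87,[-10,-4.5,-0.5],-2.7],[87,[-10,-4.5,-0.5],-2.7],[87,[-10,-4.5,-0.5],-2.7],[87,[-10,-4.5,-0.5],-2.7],[87,[-10,-4.5,-0.5],-2.7],[87,[-10,-4.5,-0.5],-2.7]]'; python3 - <<'E'
from h import *
s,M=st();p=s["position"][:2]-.096*M[:2,0];print("tray pred",p,"offset",p[0]-(.5543-.0266*(p[1]+.248)),"ang",np.degrees(np.arctan2(M[1,0],M[0,0])))
b=env.capture("side");cv2.imwrite("pics/v5.png",cv2.resize(b[150:340,290:430,::-1],None,fx=3,fy=3,interpolation=2))
E
```

```text
t: 14.15
position: [0.5439, 0.0874, 0.0073]
tcp_rot: [0.008, 0.714, 0.7, 0.016]
wrist_force: [0.7, 0.6, -0.0]
width: 0.661
t 14.15 p [0.5439 0.0874 0.0073] F [ 0.7  0.6 -0. ] w 0.661 
R [[0.02, 0.999, 0.034], [1.0, -0.02, 0.011], [0.012, 0.033, -0.999]]
tray pred [ 0.54203708 -0.00860883] offset -0.005895115642677307 ang 88.86539276197513
```

View pics/v5.png

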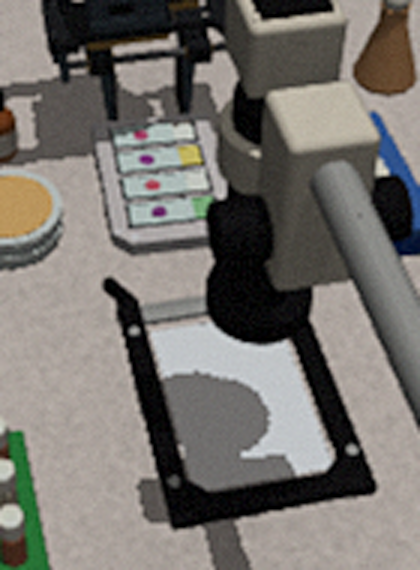

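The tray is square and just ahead of the mouth: left edge px ≈(322,195)–(326,225), front edge at row ≈230. I'll compute the lateral offset.

```bash
python3 - <<'E'
from h import *
f=lambda u,v,z=.015:ray("side",(u/3+290,v/3+150),z)[:2]
for n,a in dict(RL=(96,138),FLs=(107,222),FLe=(124,241)).items():print(n,np.round(f(*a),4))
# frame bar left inner edge, outer edge (top z .01); screws
for a in((133,330),(174,481),(350,450)):print("screw",np.round(f(*a,.01),4))
print("bar inner",f(147,322,.01),f(185,465,.01),"tip",f(110,285,.01))
env.capture("side")
for q in("tray","mouth","frame","sill"):print(q,[np.round(ray("side",a["pixel"])[:2],4) for a in env.landmark_of("side",q)[:1]])
E
```

```text
RL [0.49   0.0475]
FLs [ 0.483  -0.0622]
FLe [ 0.4936 -0.087 ]
screw [ 0.4852 -0.1796]
screw [ 0.4902 -0.3204]
screw [ 0.6211 -0.3167]
bar inner [ 0.49761309 -0.17344661] [ 0.50056576 -0.3087659 ] tip [ 0.47470019 -0.12950242]
tray [array([ 0.5419, -0.0079])]
mouth [array([ 0.5443, -0.1155])]
frame [array([ 0.5544, -0.2425])]
sill [array([ 0.5526, -0.1494])]
```

```bash
python3 -m creep '[[87,[-10,-5.6,-0.6],-3.4],[87,[-10,-5.6,-0.6],-3.4],[87,[-10,-5.6,-0.6],-3.4],[87,[-10,-5.6,-0.6],-3.4],[87,[-10,5.6,0],3.4],[87,[-10,5.6,0],3.4],[87,[-10,5.6,0],3.4],[87,[-5,1.5,0],0.8]]'; python3 - <<'E'
from h import *
s,M=st();p=s["position"][:2]-.096*M[:2,0];print("tray pred",p,"offset",p[0]-(.5543-.0266*(p[1]+.248)),"ang",np.degrees(np.arctan2(M[1,0],M[0,0])))
b=env.capture("side");cv2.imwrite("pics/v6.png",cv2.resize(b[150:340,290:430,::-1],None,fx=3,fy=3,interpolation=2))
E
```

```text
t: 15.45
position: [0.5498, 0.0173, 0.0087]
tcp_rot: [0.008, 0.698, 0.716, 0.017]
wrist_force: [0.1, 1.3, 0.8]
width: 0.658
t 15.45 p [0.5498 0.0173 0.0087] F [0.1 1.3 0.8] w 0.658 
R [[-0.025, 0.999, 0.035], [1.0, 0.025, 0.014], [0.013, 0.035, -0.999]]
tray pred [ 0.5522639  -0.07868042] offset 0.0024678047546808912 ang 91.4417059363498
```

View pics/v6.png

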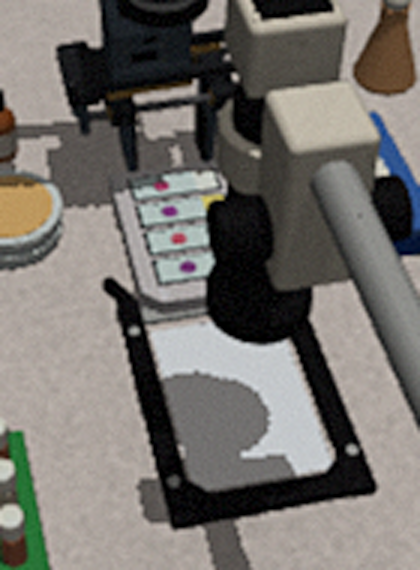

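```bash
python3 -m creep '[[87,[-8,-0.3,-0.3],0],[87,[-8,-0.3,-0.3],0],[87,[-8,-0.3,-0.3],0],[87,[-8,-0.3,-0.3],0],[87,[-8,-0.3,-0.3],0],[87,[-8,-0.3,-0.3],0],[87,[-8,-0.3,-0.2],0],[87,[-8,-0.3,-0.2],0]]'; python3 - <<'E'
from h import *
s,M=st();p=s["position"][:2]-.096*M[:2,0];print("tray pred",p,"offset",p[0]-(.5543-.0266*(p[1]+.248)),"ang",np.degrees(np.arctan2(M[1,0],M[0,0])))
for c in("side","scene"):
  im=snap(c,c+"7")
  r=env.landmark_of(c,"tray")[:1];print(c,[(a["conf"],np.round(ray(c,a["pixel"])[:2],4)) for a in r])
E
```

```text
t: 16.5
position: [0.5481, -0.0508, 0.0099]
tcp_rot: [0.007, 0.697, 0.716, 0.017]
wrist_force: [0.2, 0.9, -0.1]
width: 0.657
t 16.5 p [ 0.5481 -0.0508  0.0099] F [ 0.2  0.9 -0.1] w 0.657 
R [[-0.027, 0.999, 0.034], [1.0, 0.027, 0.013], [0.013, 0.034, -0.999]]
tray pred [ 0.55073572 -0.14679785] offset -0.0008722993323346806 ang 91.5508156061475
side [(0.57, array([ 0.5527, -0.1547]))]
scene [(0.67, array([ 0.5523, -0.144 ]))]
```

```bash
python3 -m creep '[[87,[-9,0,-0.1],0],[87,[-9,0,-0.1],0],[87,[-9,0,-0.1],0],[87,[-9,0,-0.1],0],[87,[-9,0,-0.1],0],[87,[-9,0,-0.1],0],[87,[-8,0,-0.1],0],[87,[-8,0,-0.1],0]]'; python3 - <<'E'
from h import *
s,M=st();p=s["position"][:2]-.096*M[:2,0];print("tray pred",p,"offset",p[0]-(.5543-.0266*(p[1]+.248)),"ang",np.degrees(np.arctan2(M[1,0],M[0,0])))
print("ring",ray("side",(260/3+290,295/3+150),.145))
b=env.capture("side");env.capture("scene");a=env.capture("scene")
for c in("side","scene"):
  r=env.landmark_of(c,"tray")[:1];print(c,[(a_["conf"],np.round(ray(c,a_["pixel"])[:2],4)) for a_ in r])
cv2.imwrite("pics/v8.png",cv2.hconcat([cv2.resize(b[150:340,290:430,::-1],(400,543)),cv2.resize(a[60:250,200:340,::-1],(400,543))]))
E
```

```text
t: 17.7
position: [0.5496, -0.1246, 0.0096]
tcp_rot: [0.007, 0.697, 0.717, 0.016]
wrist_force: [-0.1, 0.3, -0.3]
width: 0.661
t 17.7 p [ 0.5496 -0.1246  0.0096] F [-0.1  0.3 -0.3] w 0.661 
R [[-0.027, 0.999, 0.033], [1.0, 0.027, 0.014], [0.013, 0.033, -0.999]]
tray pred [ 0.5521999  -0.22058442] offset -0.0013708497787265905 ang 91.56821870291009
ring [ 0.55555492 -0.27505085  0.145     ]
side [(0.96, array([ 0.5471, -0.2166]))]
scene [(0.83, array([ 0.5629, -0.2125]))]
```

View pics/v8.png

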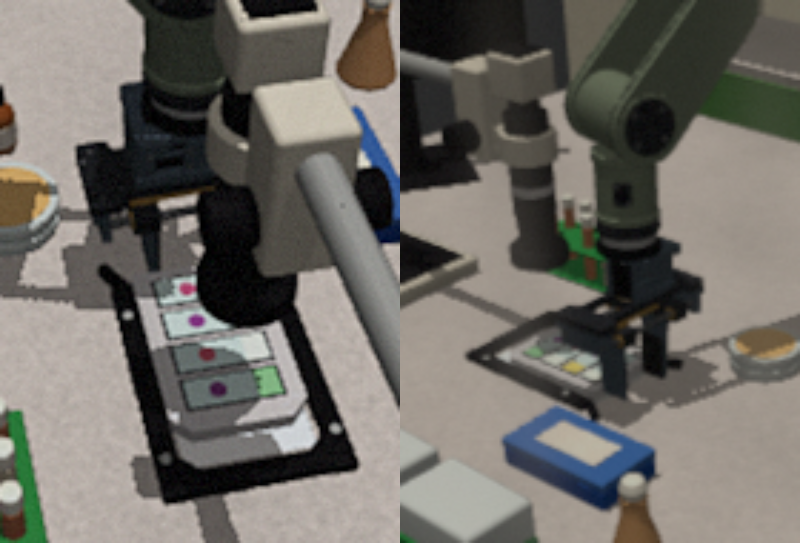

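The tray is straight in the pocket, about 28 mm short. The arm's wrist joint looks close to the microscope camera (right view, columns 553 and 568), so I'll check the clearance before the last push.

```bash
python3 - <<'E'
from h import *
def rx(cam,px,x):
    c=env.get_calibration(cam);T=np.array(c["cam_to_world"]);d=T[:3,:3]@np.array([(px[0]-c["cx"])/c["fx"],(px[1]-c["cy"])/c["fy"],1]);o=T[:3,3];return o+d*(x-o[0])/d[0]
g=lambda u,v:(200+(u-400)*.35,60+v*.35)
for x in(.5,.55,.6):print("joint left edge",x,rx("scene",g(568,118),x))
for x in(.515,.53):print("cam right edge",x,rx("scene",g(553,75),x))
for x in(.515,.53):print("white ring right",x,rx("scene",g(556,145),x), "left",rx("scene",g(495,145),x+.05))
for p in((.5556,-.275,.38),(.5556,-.29,.38),(.55,-.1246,.33)):print(np.round(proj("scene",p)))
print(env.sense()["joint_positions"])
for q in("scope",):
  for c in("scene","side"):print([(a["conf"],ray(c,a["pixel"])) for a in env.landmark_of(c,q)])
E
```

```text
joint left edge 0.5 [ 0.5        -0.25629475  0.30080552]
joint left edge 0.55 [ 0.55       -0.2005732   0.32650344]
joint left edge 0.6 [ 0.6        -0.14485165  0.35220136]
cam right edge 0.515 [ 0.515      -0.25881805  0.3549732 ]
cam right edge 0.53 [ 0.53       -0.24179125  0.36193323]
white ring right 0.515 [ 0.515      -0.26455749  0.27008531] left [ 0.565      -0.31488849  0.27261287]
white ring right 0.53 [ 0.53       -0.24743812  0.27841454] left [ 0.58       -0.29593845  0.28137229]
[240.  81.]
[237.  80.]
[276. 105.]
[-0.25522952  0.49420676  1.8749364   0.03181093  0.74462206 -0.30554305]
[]
[]
```

The arm should clear the scope by about 30 mm at the final pose. Final push, gently.

```bash
python3 -m creep '[[87,[-5,0.3,-0.1],0],[87,[-5,0.3,-0.1],0],[87,[-5,0.3,-0.1],0],[87,[-4,0,-0.1],0],[87,[-3,0,0],0],[87,[-2,0,0],0],[87,[-2,0,0],0],[87,[-1,0,0],0]]'; python3 - <<'E'
from h import *
s,M=st();p=s["position"][:2]-.096*M[:2,0];print("tray pred",p,"offset",p[0]-(.5543-.0266*(p[1]+.248)),"ang",np.degrees(np.arctan2(M[1,0],M[0,0])))
b=env.capture("side");cv2.imwrite("pics/side9.png",b[:,:,::-1])
r=env.landmark_of("side","tray")[:1];print([(a_["conf"],np.round(ray("side",a_["pixel"])[:2],4)) for a_ in r])
cv2.imwrite("pics/v9.png",cv2.resize(b[220:330,310:430,::-1],None,fx=5,fy=5,interpolation=2))
E
```

```text
t: 19.05
position: [0.551, -0.1518, 0.0096]
tcp_rot: [0.006, 0.697, 0.717, 0.016]
wrist_force: [-0.2, 0.1, -0.2]
width: 0.657
t 19.05 p [ 0.551  -0.1518  0.0096] F [-0.2  0.1 -0.2] w 0.657 
R [[-0.028, 0.999, 0.032], [1.0, 0.028, 0.015], [0.014, 0.032, -0.999]]
tray pred [ 0.55373907 -0.24772261] offset -0.000553552533051338 ang 91.60552991531631
[(0.56, array([ 0.5517, -0.2477]))]
```

View pics/v9.png

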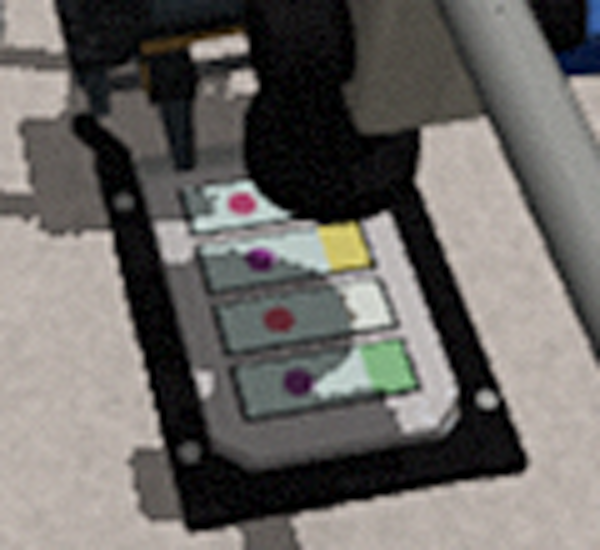

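```bash
python3 -m creep '[[87,[-1,0,0],0],[87,[-1,0,0],0],[87,[-1,0,0],0],[87,[-0.5,0,0],0],[87,[-0.5,0,0],0],[87,[0,0,0],0],[87,[0,0,0],0],[87,[0,0,0],0]]'; python3 -c "from h import *;st()"
```

```text
t: 20.15
position: [0.5511, -0.1533, 0.0096]
tcp_rot: [0.005, 0.697, 0.716, 0.018]
wrist_force: [0.5, 3.0, 1.2]
width: 0.658
t 20.15 p [ 0.5511 -0.1533  0.0096] F [0.5 3.  1.2] w 0.658 
R [[-0.027, 0.999, 0.031], [0.999, 0.027, 0.019], [0.018, 0.032, -0.999]]
```

```bash
python3 -m creep '[[87,[6,0,0],0],[87,[20,0,0],0],[87,[40,0,-10],0],[87,[30,0,-40],0],[87,[20,0,-50],0],[87,[0,0,-50],0],[87,[0,0,-50],0],[87,[0,0,0],0]]'; python3 - <<'E'
from h import *
st();w=snap("wrist","w10");b=env.capture("side");cv2.imwrite("pics/side10.png",b[:,:,::-1])
for p in((.552,-.165,.015),(.5,-.16,.01),(.61,-.16,.01),(.556,-.33,.01)):print(np.round(proj("wrist",p)))
cv2.imwrite("pics/v10.png",cv2.hconcat([cv2.resize(w[160:400,200:440,::-1],(480,480)),cv2.resize(b[220:340,325:405,::-1],(320,480),interpolation=2)]))
E
```

```text
t: 21.15
position: [0.5403, -0.033, 0.2169]
tcp_rot: [0.006, 0.696, 0.718, 0.016]
wrist_force: [0.3, -0.4, -1.2]
width: 0.661
t 21.15 p [ 0.5403 -0.033   0.2169] F [ 0.3 -0.4 -1.2] w 0.661 
R [[-0.031, 0.999, 0.032], [0.999, 0.031, 0.014], [0.013, 0.032, -0.999]]
[324. 280.]
[283. 274.]
[369. 276.]
[323. 383.]
```

View pics/v10.png

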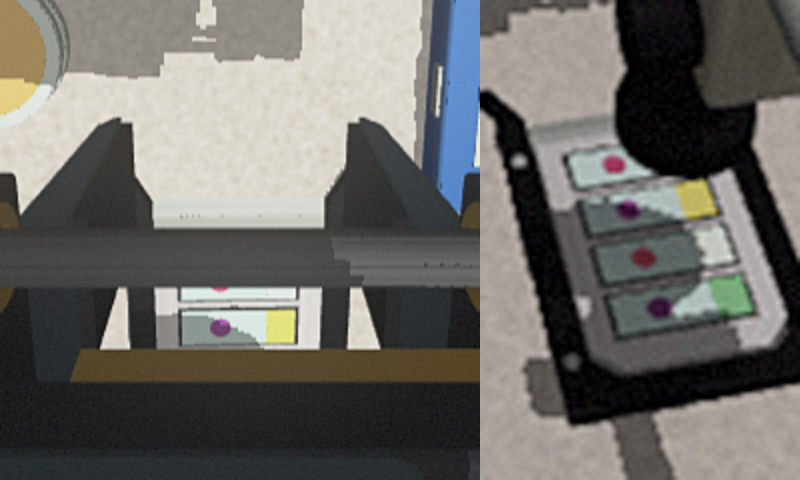

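The tray sits at the stop, with the sill visible behind it (crop rows 200–228). I need one clear look at the rear edge, so I'm raising the camera so that the gripper rod no longer hides it.

```bash
python3 -m creep '[[0,[-10,10,-30],0],[0,[-10,0,-40],0],[0,[-8,0,-30],0],[0,[0,0,-10],0],[0,[0,0,0],0],[0,[0,0,0],0],[0,[0,0,0],0],[0,[0,0,0],0]]'; python3 - <<'E'
from h import *
st();w=snap("wrist","w11")
for n,p in dict(rear83=(.5518,-.165,.004),sill93=(.5516,-.155,.004),ramp=(.551,-.143,0),stop=(.556,-.331,.01)).items():print(n,np.round(proj("wrist",p),1))
u=int(proj("wrist",(.5518,-.165,.004))[0])
for c in(u-12,u,u+12):print(c,[int(v) for v in w[200:262,c-2:c+3].mean((1,2))])
cv2.imwrite("pics/v11.png",cv2.resize(w[190:365,240:400,::-1],None,fx=3.4,fy=3.4,interpolation=2))
E
```

```text
t: 22.25
position: [0.5408, -0.0602, 0.3092]
tcp_rot: [-0.009, 0.696, 0.718, 0.004]
wrist_force: [-0.1, 0.2, -0.1]
width: 1.004
t 22.25 p [ 0.5408 -0.0602  0.3092] F [-0.1  0.2 -0.1] w 1.004 
R [[-0.032, 0.999, -0.008], [0.999, 0.032, 0.018], [0.018, -0.007, -1.0]]
rear83 [325.8 231.2]
sill93 [325.9 225.2]
ramp [325.8 217.1]
stop [324.7 325.2]
313 [205, 206, 204, 203, 202, 201, 205, 210, 210, 209, 209, 208, 207, 208, 207, 208, 209, 204, 201, 200, 195, 195, 196, 198, 198, 196, 195, 190, 188, 189, 191, 194, 207, 197, 137, 91, 90, 100, 182, 222, 215, 214, 218, 200, 119, 134, 216, 226, 224, 215, 196, 189, 181, 173, 174, 186, 201, 219, 223, 226, 193, 148]
325 [207, 208, 207, 206, 203, 202, 203, 205, 205, 200, 199, 203, 208, 207, 204, 203, 203, 202, 201, 200, 198, 196, 198, 201, 198, 196, 197, 191, 189, 190, 192, 196, 207, 215, 172, 91, 90, 103, 185, 225, 217, 214, 216, 225, 165, 97, 199, 229, 222, 221, 221, 221, 221, 221, 222, 221, 220, 221, 222, 226, 193, 150]
337 [201, 199, 204, 207, 205, 200, 200, 201, 203, 207, 208, 207, 206, 203, 203, 205, 206, 204, 201, 203, 199, 197, 199, 202, 197, 196, 198, 194, 191, 191, 194, 194, 201, 175, 113, 98, 91, 101, 185, 224, 216, 216, 217, 224, 167, 104, 204, 230, 224, 222, 222, 223, 223, 223, 223, 223, 222, 222, 223, 228, 210, 140]
```

View pics/v11.png

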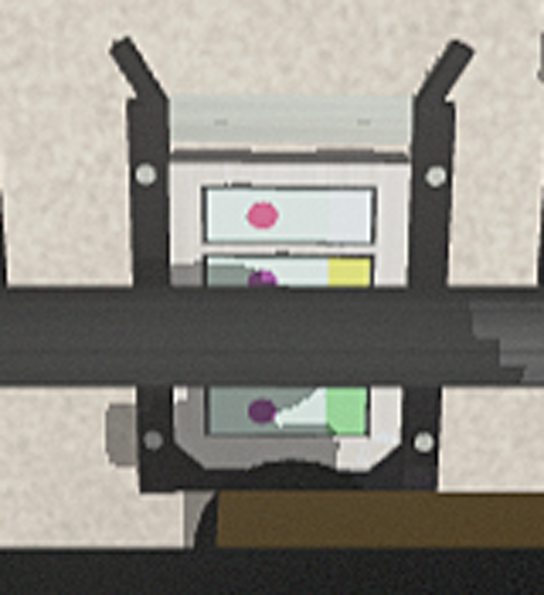

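The picture shows the sill fully uncovered from side to side (rows 95–150), with an even dark gap and then the tray's rear edge. The tray is square in the pocket with its cut corners in the far blocks. Handing in.

```bash
python3 - <<'E'
from h import *
env.capture("side")
for q in("jar","dishes","dropper","flask","slidebox","stain","rack"):print(q,[np.round(ray("side",a["pixel"])[:2],3) for a in env.landmark_of("side",q)[:1]])
env.close_job()
E
```

```text
jar [array([0.365, 0.207])]
dishes [array([ 0.402, -0.045])]
dropper [array([0.395, 0.061])]
flask [array([0.782, 0.102])]
slidebox [array([ 0.551, -0.15 ])]
stain [array([0.316, 0.466])]
rack [array([ 0.349, -0.38 ])]
the job is handed in; nothing more can be done
```

The job is handed in after about 22 s of robot time. The jar stands clear of the frame, and by my last checks the tray lies flat and square in the pocket.

- **Jar:** I gripped it, lifted it and set it upright on open bench at about (0.37, 0.205).
- **Tray:** I pushed it low on its square end with both fingers, steering an S-curve to line it up, then over the sill to the stop. The highest wrist force I read between moves while pushing was 3 N.
- **Fit:** The last wrist picture shows the sill uncovered across its full width, with an even gap behind the tray and its cut corners in the far blocks. That the rear end has dropped is inferred from this picture and the 3 N resistance at the stop; I did not measure its height directly.
- **Microscope:** I estimated about 30 mm of clearance before the last push. I saw no contact in the pictures or the force readings.
- **Other things:** In the last side picture the dishes, dropper, flask, stain bottle and rack are within about 13 mm of where they were first found. I take that as detector scatter, since the arm never went near them.
- **Check that disagreed:** The last side-camera search put the slide box at (0.551, −0.150), right on the sill. I took this for a false match: the box was partly hidden behind the microscope from that camera, and the scene picture shortly before showed it in its place. I did not look at it again before handing in.

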